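# Take the rolling pin out of the utensil dryer

### The arm

A 6-joint arm with a two-finger parallel gripper is mounted at the origin on a cart in front of the work surface, level with it; the furniture and walls round the work are solid. World frame = base frame: x ahead of the robot, y to its left, z up, the work surface at z = 0. Lengths are in mm, angles in rad, forces in N, time in s.
With the tool pointing down it reaches from about 350 to 775 mm from the base axis. Payload 7.3 kg.
Tool frame: the origin (TCP) lies on the centre line of the jaws, within the pads' length; the fingertips stand finger_overhang ahead of it and the grasp point (between the pads) lies 8 mm behind it (finger_overhang is the distance from the TCP to the fingertips, in mm); z points along the fingers, y is the line along which they close (so a half turn about z gives the same grasp; the last joint's range is limited). The gripper opens to 92 mm and grips with 3 to 60 N. Pads are 19 mm wide; open, the fingers measure 130 mm over their backs; the gripper's body (75 mm by 190 mm) begins 47 mm behind the grasp point.
Start: joints at [-1.462, 0.342, 1.524, -0, 1.275, -0.146], TCP at [132.349, -508.063, 237.741] pointing down, gripper open.
Joint ranges: [-2.53, 2.53], [-0.77, 2.02], [0.04, 2.7], [-1, 4.14], [0.28, 2.66], [-3.11, 3.11]. Speed limits (rad/s): [2.57, 2.57, 3.14, 3.14, 3.14, 3.14].

### API

Orientations are given as [roll, pitch, yaw] about the fixed x, y, z axes, in that order (R = Rz(yaw) Ry(pitch) Rx(roll)).
In Python, from plant import get_obs, capture, close_job, finger_overhang gives the robot as it stands.
- The arm moves only by the shell command python3 -m inch 'ROWS'. ROWS is JSON, one flat list of numbers, 7 for each row, row after row: the turn, a rotation vector about the tool's x, y, z scaled (see below), then the shift along the tool's x, y, z scaled (see below), then the closure, from -1 (fully open) to 1 (shut). In form: [ax, ay, az, tx, ty, tz, gripper, ax, ay, az, tx, ty, tz, gripper, ...]. A call has 1 to 10 rows; each row shifts and turns the commanded pose from where the row before left it, along the tool's axes as they then stand; what a row does not reach is not made up. The controller multiplies each number of a shift by 0.8 m and each number of a turn by 1.5 rad. A row lasts 1/12 s, in which the tool goes at most 41.7 mm and 7.16 degrees, less where a joint would pass 70% of its speed; a pose out of reach is approached as far as the arm can. A call with a number of a shift or a turn outside -1 to 1 is refused whole. A call with a gripper value outside its range is refused whole. The fingers move at their own pace and stop on an object; the grip force is fixed at half the most. Time passes only in rows, so rows that do not move let the fingers close. It gives the time, the measured TCP pose, the force, the opening and the grip force at its end, in the units of the state.
- get_obs(): the state, without advancing time (a new reading comes with each control period).
- capture(name): name is "side" or "top"; returns a dict with "image" (400x640x3 uint8, red, green, blue), "mtx" (3x3 intrinsics, pixels), "pose" (4x4, takes a point from camera to world coordinates). Camera axes: x right, y up, looking along -z (the intrinsics and any distortion apply to the point x, -y, -z); pixel columns grow to the right and rows downward; lengths in mm; the calibration is good to about 2 mm. A picture is of the moment at which its call begins. There is no depth.
- close_job(): hands the job in; it is judged then, once.
The state is a dict: "time": time; "joint_positions": joint angles; "dq": joint speeds; "tau": joint torques, N m; "tool_pos": TCP position; "tcp_rot": TCP orientation; "contact_force": force on the tool from outside, world axes, zero at the start; "moment": the same for the moment, N m; "grip_width": finger opening in mm; "finger_force": force on a finger pad.
Only numpy, scipy, OpenCV 4.12 (cv2) and the standard library are available. Lean on these libraries where they do the work, as an engineer would, in place of code of your own. Each camera call takes 0.05 s, during which the arm holds its last target. There are 200 camera calls.

### The job

The utensil dryer has finished: switch it off by pressing its round key fully down and letting it come up, then its square key, one at a time, and do not press the narrow bar key. Then take the rolling pin out through the dryer's opening, which is shorter than the pin, by tilting it so that the end away from the keys comes out first. Finish while still holding the pin motionless in the air, with all of it clearly higher than the dryer and its keys and touching nothing but the gripper; leave the things standing around where they are.

Things in the scene. Friction and masses are not known exactly. Their poses are not given: they have to be found in the camera images.
- dryer: utensil dryer, fixed: open-topped white box, 172 (x) x 267 (y) mm outside, 160 x 255 inside, walls 6 thick with top 82 mm above the worktop, inner floor 12 mm above it; a metal hood covers its -y end. Origin: centre of its underside, on the worktop; y along it from the hood end to the open end (roughly to the robot's left), x across (away from the robot), z up.
- mouth (a point): middle of the dryer's opening, level with the wall tops (0, 47.5, 82 mm in the dryer's frame). The opening is 160 mm (x) by 160 mm (y = -32.5 to 127.5). Beyond its -y edge lies the hood, a flat plate 18 mm thick on the walls (underside 82, top 100 mm above the worktop), hollow below it.
- pin_center (a point): middle, on the axis, of the plain wooden rolling pin in the dryer: barrel diameter 40, length 155, and at each end a handle, diameter 20, length 40; 235 mm in all; 0.11 to 0.22 kg; can roll. Its y axis points along it to the dryer's open end. It lies on the inner floor, nearly along the dryer, up to 20 mm off its middle line, about 85 mm of it under the hood.
- pin_end_open (a point): tip of the pin's handle at the dryer's open end, on the pin's axis, 117.5 mm from pin_center along +y of the pin
- pin_end_hood (a point): tip of the pin's handle under the hood, on the pin's axis, 117.5 mm from pin_center along -y of the pin
- key_round_top (a point): round key on the hood, diameter 28 mm. Plain grey, top 108 mm above the worktop (8 mm above the hood); this point is the middle of its top and sinks with it. The three keys stand in a row across the hood, 52 mm apart, at y = -85 mm of the dryer's frame; which is at which place (x = -52, 0, 52 mm) varies.
- key_square_top (a point): square key on the hood, 26 x 26 mm. Plain grey, top 108 mm above the worktop (8 mm above the hood); this point is the middle of its top and sinks with it. The three keys stand in a row across the hood, 52 mm apart, at y = -85 mm of the dryer's frame; which is at which place (x = -52, 0, 52 mm) varies.
- key_bar_top (a point): narrow bar key on the hood, 11 (x) x 34 (y) mm, not to be pressed. Plain grey, top 108 mm above the worktop (8 mm above the hood); this point is the middle of its top and sinks with it. The three keys stand in a row across the hood, 52 mm apart, at y = -85 mm of the dryer's frame; which is at which place (x = -52, 0, 52 mm) varies.
- key_round (a joint): travel of the round key in m: 0 up, 0.005 fully down; it springs back. It starts to sink at about 1.5 N and is fully down at 4 N.
- key_square (a joint): travel of the square key in m: 0 up, 0.005 fully down; it springs back. It starts to sink at about 1.5 N and is fully down at 4 N.
- key_bar (a joint): travel of the bar key in m: 0 up, 0.005 fully down; it springs back. It starts to sink at about 1.5 N and is fully down at 4 N.
- tin_tuna: bystander, loose: low round food tin, diameter 87, 40 high, standing at the front to the right of the dryer. Origin: centre of its underside.
- salt_shaker: bystander, loose: glass salt shaker with a grey cap, diameter 44, 90 high, standing at the front near the middle. Origin: centre of its underside.
- sardine_tin: bystander, loose: flat oval-cornered fish tin, 63 x 105 x 25 high, lying at the front, left of the dryer. Origin: centre of its underside.
- espresso_cup: bystander, loose: small striped cup with a handle, 60 x 83 x 49 high, standing at the front, right of the middle. Origin: centre of its underside.
- lemon_half_1: bystander, loose: half a lemon, diameter 60, 31 high, lying at the front near the middle. Origin: centre of its underside.

How it is judged (in metres and radians):
On the way, in this order (a step that is already met when the one before it is completed fails the run):
1. the round key is pressed fully down, alone (value of joint key_round above 0.004 m and value of joint key_square below 0.0015 m), for 0.05 s.
2. then, with the round key up again, the square key is pressed fully down, alone (value of joint key_square above 0.004 m and value of joint key_round below 0.0015 m), for 0.05 s.
3. the pin is held tilted in the opening: its open end above the rim, its other end still below the hood (contact force between the fingers and pin above 1 N and height (world z) of pin_end_open above 0.095 m and height (world z) of pin_end_hood below 0.08 m), for 0.05 s.
At the end, for the whole second after the job is handed in: The pin is gripped by the fingers (over 1 N) and still (under 0.03 m/s and 0.3 rad/s), with both its tips more than 130 mm above the worktop, touching neither the dryer nor any bystander; all three keys are up (contact force between the fingers and pin above 1 N and height (world z) of each of pin_end_open, pin_end_hood above 0.13 m and linear speed of pin below 0.03 m/s and angular speed of pin below 0.3 rad/s and contact force between pin and dryer below 0.1 N and contact force between pin and tin_tuna below 0.1 N and contact force between pin and salt_shaker below 0.1 N and contact force between pin and sardine_tin below 0.1 N and contact force between pin and espresso_cup below 0.1 N and contact force between pin and lemon_half_1 below 0.1 N and value of joint each of key_round, key_square, key_bar below 0.001 m); the arm keeps its last pose, push and grip.
It fails at once if the bar key is pressed (over 2 mm) (value of joint key_bar above 0.002 m).
It fails at once if two keys are pressed at once (value of joint each of key_round, key_square above 0.002 m).
It fails at once if a bystander is shifted by more than 30 mm (distance of any of tin_tuna, salt_shaker, sardine_tin, espresso_cup, lemon_half_1 from where it was at the start of the episode above 0.03 m).
It also fails if it takes over 48 s, if anything falls off the work surface, if the arm or the gripper's body presses on something with over 40 N, if the wrist force passes 120 N, or if a joint passes its speed limit or range.

## Working session

There is one attempt and no reset: what is moved stays moved. The work goes in short steps, Python scripts to look and compute and a shell command to move; the robot and the scene stay as the last step left them, time stands still between calls to the robot, and variables do not carry over. Pictures are saved under pics/ and viewed, at most 10 in all, crops included, and the job is handed in when it is done.

```bash
mkdir -p pics; ls
python3 - <<'E'
from plant import *
import cv2,numpy as np
for n in ["top","side"]:
    c=capture(n);cv2.imwrite(f"pics/{n}0.png",c["image"][:,:,::-1]);print(n,np.round(c["mtx"],1).tolist(),np.round(c["pose"],4).tolist(),[k for k in c])
print(finger_overhang);print(get_obs())
E
```

```text
pics
top [[364.2, 0.0, 322.9], [0.0, 364.2, 203.0], [0.0, 0.0, 1.0]] [[-0.0217, 0.9837, -0.1785, 334.261], [-0.9997, -0.0226, -0.0028, 191.1524], [-0.0067, 0.1784, 0.9839, 1163.801], [0.0, 0.0, 0.0, 1.0]] ['image', 'mtx', 'pose']
side [[370.0, 0.0, 322.0], [0.0, 370.0, 202.1], [0.0, 0.0, 1.0]] [[-0.8319, 0.3178, -0.4549, -52.9932], [-0.5548, -0.4858, 0.6754, 1095.4439], [-0.0064, 0.8142, 0.5805, 869.3317], [0.0, 0.0, 0.0, 1.0]] ['image', 'mtx', 'pose']
11.0
{'time': 0.1, 'joint_positions': array([-1.46201144e+00,  3.42617161e-01,  1.52493042e+00, -6.34329313e-06,
        1.27541779e+00, -1.46011084e-01]), 'dq': array([ 0.00223629, -0.00111321,  0.0003964 , -0.00068014,  0.00260803,
       -0.00070433]), 'tau': array([ 1.34045338e-03, -4.32002878e+01, -2.44694817e+01,  7.18088890e-02,
        5.25118271e-02, -5.02151545e-05]), 'tool_pos': array([ 132.29991281, -507.68617725,  237.12997032]), 'tcp_rot': array([-3.14023366e+00, -1.93718376e-04,  2.54797695e-01]), 'contact_force': array([ 0.51092804,  0.43364702, -0.07628698]), 'moment': array([-0.01523825,  0.03999346,  0.06003453]), 'finger_force': 0.0, 'grip_width': 92.09597026477404}
```

View pics/top0.png

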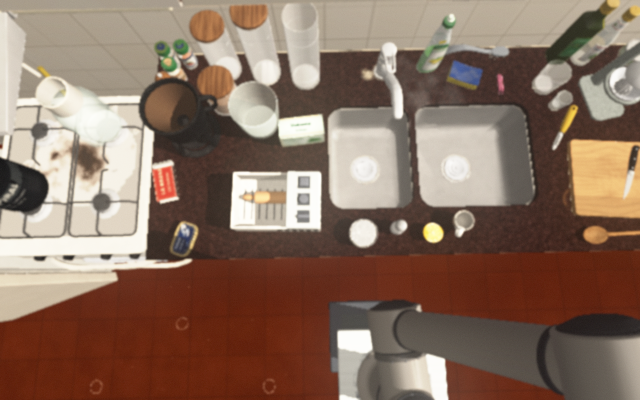

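View pics/side0.png

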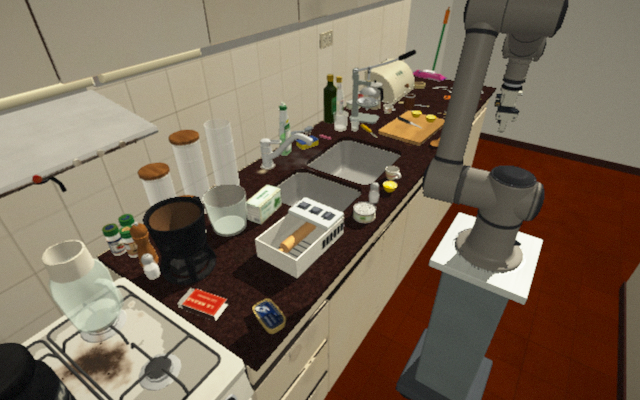

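The top view shows the dryer at about columns 230–322 and rows 172–230, with the keys near column 304 and the pin near (262,197). I'll enlarge that area.

```bash
cat > h.py <<'E'
import numpy as np,cv2
from plant import *
def ray(c,u,v,z):
    P=np.array(c["pose"]);K=np.array(c["mtx"])
    d=np.linalg.inv(K)@[u,v,1];d=P[:3,:3]@[d[0],-d[1],-d[2]];o=P[:3,3]
    return o+d*(z-o[2])/d[2]
def proj(c,p):
    P=np.array(c["pose"]);K=np.array(c["mtx"])
    q=P[:3,:3].T@(np.array(p,float)-P[:3,3]);q=K@[q[0],-q[1],-q[2]];return q[:2]/q[2]
E
python3 - <<'E'
from h import *
a=cv2.imread("pics/top0.png")[160:240,222:332];a=cv2.resize(a,None,fx=7,fy=7,interpolation=cv2.INTER_CUBIC)
for i in range(0,110,10): cv2.putText(a,str(222+i),(i*7,8),0,.35,(0,255,0));cv2.line(a,(i*7,8),(i*7,14),(0,255,0))
for i in range(0,80,10): cv2.putText(a,str(160+i),(0,i*7+4),0,.35,(0,255,0))
cv2.imwrite("pics/topc.png",a)
b=cv2.imread("pics/side0.png")[190:280,250:350];b=cv2.resize(b,None,fx=6.5,fy=6.5,interpolation=cv2.INTER_CUBIC)
for i in range(0,100,10): cv2.putText(b,str(250+i),(int(i*6.5),8),0,.35,(0,255,0))
for i in range(0,90,10): cv2.putText(b,str(190+i),(0,int(i*6.5)+4),0,.35,(0,255,0))
cv2.imwrite("pics/sidec.png",b)
E
```

```text
(no output)
```

View pics/topc.png

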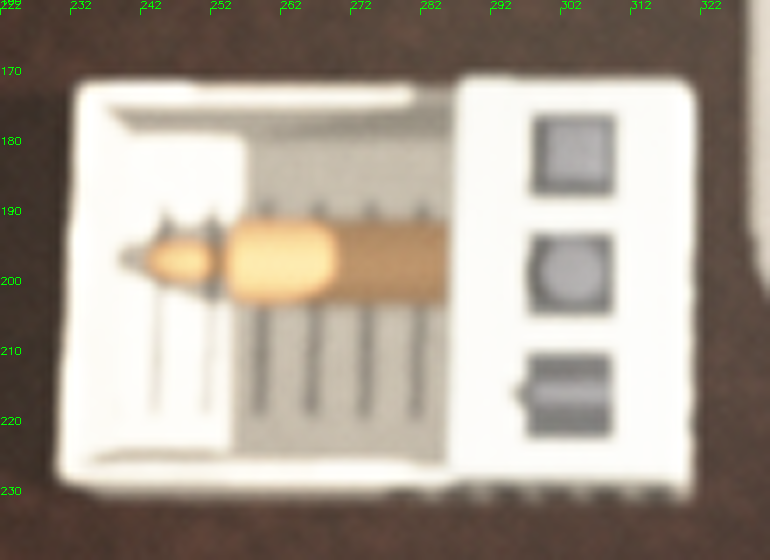

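View pics/sidec.png

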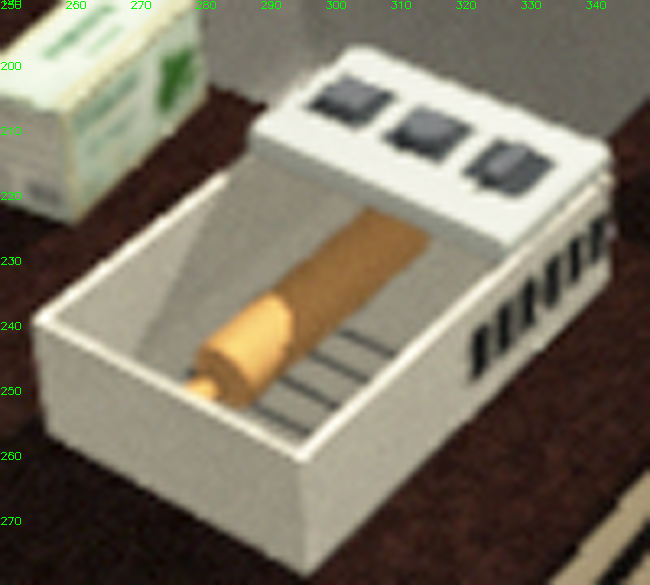

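```bash
cat > fit.py <<'E'
from h import *
from scipy.optimize import least_squares
T,S=capture("top"),capture("side")
t=lambda x,y:(222+(x+.5)/7-.5,160+(y+.5)/7-.5)
s=lambda x,y:(250+(x+.5)/6.5-.5,190+(y+.5)/6.5-.5)
obs=[(T,t(73,81),(86,133.5,82)),(T,t(56,484),(-86,133.5,82)),
(T,t(577,153),(52,-85,108)),(T,t(575,270),(0,-85,108)),(T,t(570,392),(-52,-85,108)),
(S,s(33,318),(86,133.5,82)),(S,s(300,461),(-86,133.5,82)),(S,s(307,577),(-86,133.5,0)),(S,s(47,435),(86,133.5,0)),
(S,s(352,95),(52,-85,108)),(S,s(433,127),(0,-85,108)),(S,s(512,160),(-52,-85,108))]
def W(p,l):
    c,d=np.cos(p[2]),np.sin(p[2]);return [p[0]+c*l[0]-d*l[1],p[1]+d*l[0]+c*l[1],l[2]]
f=lambda p:np.ravel([proj(c,W(p,l))-np.array(uv) for c,uv,l in obs])
r=least_squares(f,[500,300,0],loss="soft_l1",x_scale=[100,100,.1])
print(r.x,np.round(f(r.x).reshape(-1,2),1).tolist())
p=r.x
for n,l in dict(sq=(52,-85,108),rd=(0,-85,108),bar=(-52,-85,108),mouth=(0,47.5,82)).items(): print(n,np.round(W(p,l),1), )
print("rd,sq by ray T",ray(T,*t(575,270),108),ray(S,*s(433,127),108),ray(T,*t(577,153),108),ray(S,*s(352,95),108))
for n,q in dict(barrel_end=(225,262),tip=(137,259),far=(445,263)).items(): print(n,ray(T,*t(*q),32))
print("side barrel end",ray(S,*s(222,376),32),"side tip",ray(S,*s(185,390),32))
def dry(w):
    c,d=np.cos(p[2]),np.sin(p[2]);x,y=w[0]-p[0],w[1]-p[1];return c*x+d*y,-d*x+c*y
for q in ((225,262),(137,259),(445,263)): print(dry(ray(T,*t(*q),32)))
E
python3 fit.py
```

```text
[ 5.43717447e+02  3.37017819e+02 -3.53509919e-02] [[1.2, 0.6], [0.4, -1.2], [-0.4, -0.1], [-0.5, 0.3], [-0.2, 0.3], [-0.4, 0.1], [0.0, -0.1], [0.2, 1.0], [0.2, 0.6], [0.3, -0.9], [-0.3, -0.8], [-0.2, -0.6]]
sq [592.7 250.2 108. ]
rd [540.7 252.1 108. ]
bar [488.7 253.9 108. ]
mouth [545.4 384.5  82. ]
rd,sq by ray T [541.65050139 250.46800679 108.        ] [537.19898089 255.10914247 108.        ] [592.3579003  248.99016209 108.        ] [590.34023148 255.14628713 108.        ]
barrel_end [563.93117308 413.29832906  32.        ]
tip [566.24038881 453.24904886  32.        ]
far [561.16638117 313.56955401  32.        ]
side barrel end [565.51286199 407.09862401  32.        ] side tip [574.71687021 425.67822455  32.        ]
(np.float64(17.50506695897891), np.float64(76.94727825602382))
(np.float64(18.400836494100577), np.float64(116.9546536552657))
(np.float64(18.26677930597594), np.float64(-22.81690590798508))
```

The keys run square (far), round (middle), bar (near). The pin is about 18 mm off the middle line, with its centre at y≈0 in the dryer frame and parallel to the dryer. All sizes check out, so I'll start moving.

```bash
python3 -m inch '[0,0,0,0.047,-0.019,0,1, 0,0,0,0.047,-0.019,0,1, 0,0,0,0.047,-0.019,0,1, 0,0,0,0.047,-0.019,0,1, 0,0,0,0.047,-0.019,0,1, 0,0,0,0.047,-0.019,0,1, 0,0,0,0.047,-0.019,0,1, 0,0,0,0.047,-0.019,0,1, 0,0,0,0.047,-0.019,0,1, 0,0,0,0.047,-0.019,0,1]'
python3 -m inch '[0,0,-0.08,0,0,0,1, 0,0,-0.08,0,0,0,1, 0,0,-0.08,0,0,0,1, 0,0,-0.08,0,0,0,1, 0,0,-0.08,0,0,0,1, 0,0,-0.08,0,0,0,1, 0,0,-0.08,0,0,0,1, 0,0,-0.08,0,0,0,1, 0,0,-0.08,0,0,0,1, 0,0,-0.053,0,0,0,1]'
```

```text
time: 1.03
tool_pos: [459.2, -264.6, 237.7]
tcp_rot: [3.141, 0.0, 0.255]
contact_force: [0.4, -1.2, -0.3]
grip_width: 29.7
finger_force: 0.0
time: 1.87
tool_pos: [457.8, -266.1, 237.5]
tcp_rot: [-3.141, -0.0, 1.42]
contact_force: [-0.4, 1.0, 0.4]
grip_width: 0.5
finger_force: 0.0
```

```bash
python3 -m inch '[0,0,-0.08,0,0,0,1, 0,0,0,0.05,0.0062,0,1, 0,0,0,0.05,0.0062,0,1, 0,0,0,0.05,0.0062,0,1, 0,0,0,0.05,0.0062,0,1, 0,0,0,0.05,0.0062,0,1, 0,0,0,0.05,0.0062,0,1, 0,0,0,0.05,0.0062,0,1, 0,0,0,0.05,0.0062,0,1, 0,0,0,0.05,0.0062,0,1]'
python3 -m inch '[0,0,0,0.05,0.0062,0.01,1, 0,0,0,0.05,0.0062,0.03,1, 0,0,0,0.05,0.0062,0.02,1, 0,0,0,0.0,0.0,0.04,1, 0,0,0,0.0,0.0,0,1, 0,0,0,0.0,0.0,0,1]'
python3 - <<'E'
from h import *
S=capture("side");T=capture("top")
b=cv2.resize(S["image"][150:270,250:390,::-1],None,fx=4,fy=4,interpolation=cv2.INTER_CUBIC)
a=cv2.resize(T["image"][150:250,222:362,::-1],None,fx=4,fy=4,interpolation=cv2.INTER_CUBIC)
cv2.imwrite("pics/a1.png",np.vstack([a,b])[:600+280][:, :][:880]) if 0 else cv2.imwrite("pics/a1.png",cv2.resize(np.vstack([a,b]),None,fx=.68,fy=.68))
print(get_obs()["tool_pos"],get_obs()["tcp_rot"])
E
```

```text
time: 2.7
tool_pos: [515.5, 94.0, 237.7]
tcp_rot: [-3.142, 0.0, 1.534]
contact_force: [0.9, 0.5, -0.6]
grip_width: 0.6
finger_force: 0.0
time: 3.2
tool_pos: [532.7, 205.1, 159.6]
tcp_rot: [-3.137, 0.002, 1.535]
contact_force: [-0.7, -0.5, 0.9]
grip_width: 0.6
finger_force: 0.0
[534.63331936 204.48593881 162.43020453] [ 3.14004988e+00 -8.74578243e-05  1.53315294e+00]
```

View pics/a1.png

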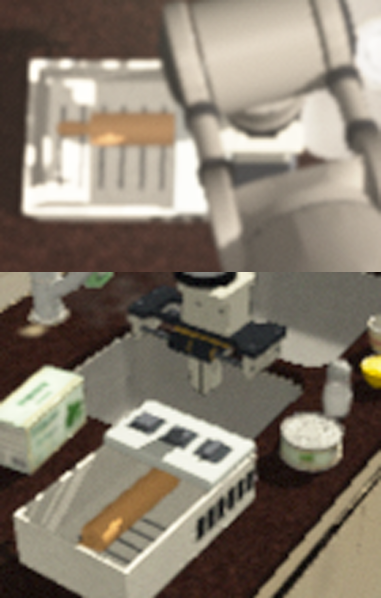

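The gripper is closed above the sink side of the hood, clear of everything. The pin's handle spans columns 57–90 in this image. I'll move over the round key.

```bash
python3 -m inch '[0,0,0,0.03,0.003,0,1, 0,0,0,0.03,0.0024,0.01,1, 0,0,0,0,0,0.02,1, 0,0,0,0,0,0.008,1, 0,0,0,0,0,0,1, 0,0,0,0,0,0,1]'
```

```text
time: 3.8
tool_pos: [540.5, 252.0, 131.7]
tcp_rot: [3.141, -0.0, 1.533]
contact_force: [-0.2, 0.2, -0.5]
grip_width: 0.6
finger_force: 0.0
```

Run:
```python
from h import *
S=capture("side")
b=cv2.resize(S["image"][170:260,270:370,::-1],None,fx=6,fy=6,interpolation=cv2.INTER_CUBIC)
o=get_obs();p=o["tool_pos"]
q=proj(S,p+np.array([0,0,-11]));cv2.circle(b,(int((q[0]-270)*6),int((q[1]-170)*6)),3,(0,0,255),-1)
cv2.imwrite("pics/a2.png",b);print(p,q)
```

```text
[540.75632074 252.16065193 131.96058522] [315.76631822 205.32772779]
```

View pics/a2.png

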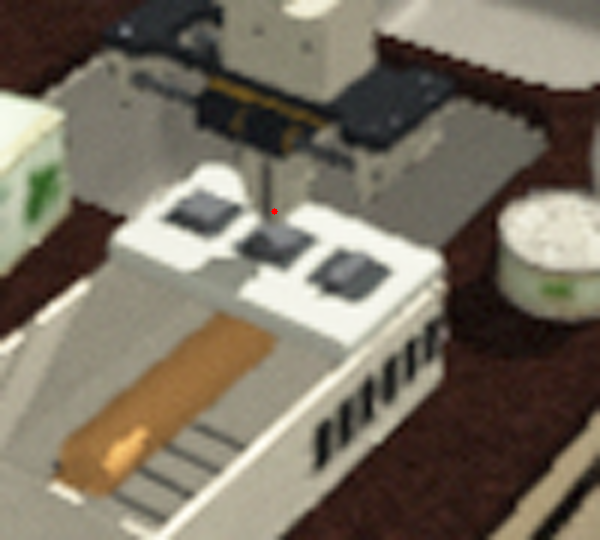

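The fingertips at (274,212) in the crop sit right over the round key (275,238). I'll press it in steps and read the force.

```bash
python3 -m inch '[0,0,0,0,0,0.01,1, 0,0,0,0,0,0.006,1, 0,0,0,0,0,0,1, 0,0,0,0,0,0,1]'; python3 -m inch '[0,0,0,0,0,0.004,1, 0,0,0,0,0,0,1, 0,0,0,0,0,0,1]'
```

```text
time: 4.18
tool_pos: [540.1, 252.6, 117.8]
tcp_rot: [-3.142, 0.001, 1.534]
contact_force: [-0.1, -1.1, 2.4]
grip_width: 0.4
finger_force: 1.0
time: 4.43
tool_pos: [540.3, 253.0, 114.8]
tcp_rot: [3.141, 0.0, 1.534]
contact_force: [0.5, -2.2, 3.3]
grip_width: 0.5
finger_force: 1.8
```

```bash
python3 -m inch '[0,0,0,0,0,0.0035,1, 0,0,0,0,0,0,1, 0,0,0,0,0,0,1]'
```

```text
time: 4.68
tool_pos: [540.4, 253.1, 114.0]
tcp_rot: [3.14, -0.0, 1.535]
contact_force: [-4.1, -5.0, 16.8]
grip_width: 0.3
finger_force: 8.2
```

The key bottoms out at 114 mm as expected, with 17 N. I'll lift and go across to the square key, 52 mm along tool y.

```bash
python3 -m inch '[0,0,0,0,0,-0.025,1, 0,0,0,0,0,0,1, 0,0,0,0,0.035,0,1, 0,0,0,-0.001,0.03,0,1, 0,0,0,0,0,0,1, 0,0,0,0,0,0,1]'; python3 -m inch '[0,0,0,0,0,0.012,1, 0,0,0,0,0,0.005,1, 0,0,0,0,0,0.004,1, 0,0,0,0,0,0,1, 0,0,0,0,0,0,1]'
```

```text
time: 5.18
tool_pos: [592.0, 250.3, 130.5]
tcp_rot: [-3.14, 0.0, 1.534]
contact_force: [-0.4, 0.7, 0.1]
grip_width: 1.0
finger_force: 0.0
time: 5.6
tool_pos: [590.8, 250.6, 114.9]
tcp_rot: [-3.14, 0.0, 1.535]
contact_force: [-2.7, 0.0, 3.1]
grip_width: 0.7
finger_force: 1.7
```

```bash
python3 -m inch '[0,0,0,0,0,0.0035,1, 0,0,0,0,0,0,1, 0,0,0,0,0,0,1]'
```

```text
time: 5.85
tool_pos: [591.2, 250.7, 114.1]
tcp_rot: [3.142, -0.0, 1.535]
contact_force: [-7.1, -0.9, 13.7]
grip_width: 0.5
finger_force: 7.2
```

The square key is fully down too. I'll lift, move over the pin and open the fingers to about 60 mm.

```bash
python3 -m inch '[0,0,0,0,0,-0.03,1, 0,0,0,0,0,-0.04,-0.3, 0,0,0,0.04,-0.0137,0,-0.3, 0,0,0,0.045,-0.0137,0,-0.3, 0,0,0,0.045,-0.0137,0,-0.3, 0,0,0,0.0137,0,0,-0.3, 0,0,0,0,0,0,-0.3, 0,0,0,0,0,0,-0.3, 0,0,0,0,0,0,-0.3]'
python3 - <<'E'
from h import *
S=capture("side");T=capture("top")
u,v=220,160
a=cv2.resize(T["image"][v:v+80,u:u+100,::-1],None,fx=4,fy=4,interpolation=cv2.INTER_CUBIC)
b=cv2.resize(S["image"][190:280,250:350,::-1],None,fx=5,fy=5,interpolation=cv2.INTER_CUBIC)
p=get_obs()["tool_pos"];print(p,get_obs()["grip_width"])
# predicted pin outline (centre dryer (18,0), r 20) in both
P=np.array([543.7,337.0]);c,s=np.cos(-.0353),np.sin(-.0353)
for x,y in ((38,77.5),(-2,77.5),(38,-30),(-2,-30),(18,117.5),(18,30)):
    w=[P[0]+c*x-s*y,P[1]+s*x+c*y,32]
    q=proj(T,w);cv2.circle(a,(int((q[0]-u+.5)*4),int((q[1]-v+.5)*4)),2,(0,0,255),-1)
    q=proj(S,w);cv2.circle(b,(int((q[0]-250+.5)*5),int((q[1]-190+.5)*5)),2,(0,0,255),-1)
o=np.zeros((450,900,3),np.uint8);o[:320,:400]=a;o[:,400:]=b;cv2.imwrite("pics/a3.png",o[:,:800])
E
```

```text
time: 6.6
tool_pos: [563.5, 365.4, 167.7]
tcp_rot: [-3.141, 0.001, 1.534]
contact_force: [-0.0, 0.8, -0.5]
grip_width: 49.1
finger_force: 0.0
[563.78557706 364.9771345  167.97675061] 56.72232456374613
```

View pics/a3.png

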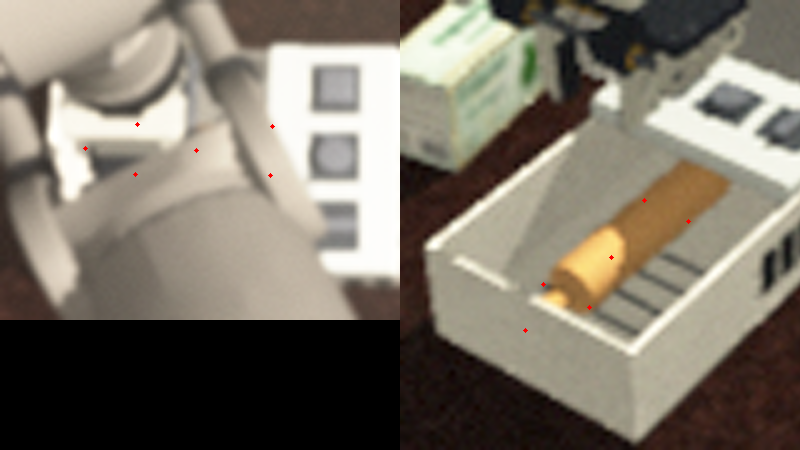

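The predicted pin outline matches the side image: barrel end near (568,290), right edge near (690,221). I'll descend.

```bash
python3 -m inch '[0,0,0,0,0,0.05,-0.3, 0,0,0,0,0,0.045,-0.3, 0,0,0,0,0,0.02,-0.3, 0,0,0,0,0,0,-0.3, 0,0,0,0,0,0,-0.3]'; python3 -m inch '[0,0,0,0,0,0.02,-0.3, 0,0,0,0,0,0.02,-0.3, 0,0,0,0,0,0.0115,-0.3, 0,0,0,0,0,0,-0.3]'
```

```text
time: 7.12
tool_pos: [563.5, 365.4, 75.8]
tcp_rot: [-3.14, 0.001, 1.533]
contact_force: [0.8, 0.5, 0.4]
grip_width: 60.0
finger_force: 0.0
time: 7.45
tool_pos: [563.2, 366.0, 34.7]
tcp_rot: [-3.141, 0.001, 1.534]
contact_force: [-1.4, 0.3, 0.4]
grip_width: 59.9
finger_force: 0.0
```

```bash
python3 -m inch '[0,0,0,0,0,0,0.5, 0,0,0,0,0,0,1, 0,0,0,0,0,0,1, 0,0,0,0,0,0,1, 0,0,0,0,0,0,1, 0,0,0,0,0,0,1, 0,0,0,0,0,0,1, 0,0,0,0,0,0,1]'
```

```text
time: 8.12
tool_pos: [563.9, 366.8, 36.3]
tcp_rot: [3.14, -0.001, 1.534]
contact_force: [-0.4, -0.3, 6.0]
grip_width: 39.3
finger_force: 30.0
```

The grip is solid: width 39.3 mm at 30 N. I'll tilt to 18° while lifting, which keeps the hood end just off the floor and below the hood.

```bash
python3 -m inch '[0,0,0,0,0,-0.0025,1, 0,0.0524,0,-0.0005,0,-0.01125,1, 0,0.0524,0,0.0004,0,-0.01125,1, 0,0.0524,0,0.0013,0,-0.01125,1, 0,0.0524,0,0.0021,0,-0.011,1, 0,0,0,0,0,0,1, 0,0,0,0,0,0,1]'
python3 - <<'E'
from h import *
S=capture("side")
cv2.imwrite("pics/a4.png",cv2.resize(S["image"][170:280,240:380,::-1],None,fx=5,fy=5,interpolation=cv2.INTER_CUBIC))
E
```

```text
time: 8.7
tool_pos: [563.3, 363.8, 72.8]
tcp_rot: [-3.141, -0.312, 1.532]
contact_force: [-0.3, 0.3, -1.5]
grip_width: 39.2
finger_force: 30.0
```

View pics/a4.png

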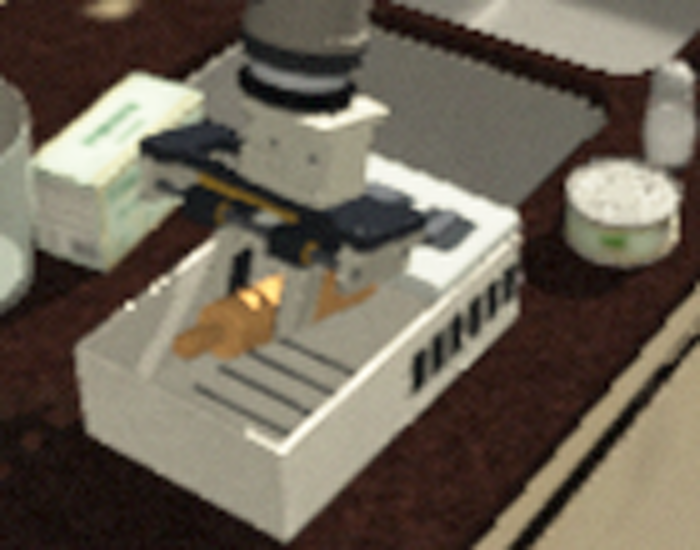

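The pin is tilted, its open end rising at crop pixel (185,345), about image (277,239). I'll check that against the prediction.

Run:
```python
from h import *
S=capture("side")
for th in (10,18): 
    a=np.radians(th)
    for g in (82,87.5,93): print(th,g,proj(S,[563.3+g*.0353,363.8+g*np.cos(a),70+g*np.sin(a)]))
```

```text
10 82 [275.11867977 241.83192999]
10 87.5 [273.95304154 242.53684694]
10 93 [272.77917671 243.24673891]
18 82 [275.39828821 238.71009368]
18 87.5 [274.24766455 239.19592729]
18 93 [273.0882772  239.68546123]
```

This agrees with 18°. I'll continue to 26° and then 30° with the hood end still under the hood.

```bash
python3 -m inch '[0,0.031,0,0.0063,0,-0.0111,1, 0,0.031,0,0.012,0,-0.0035,1, 0,0.031,0,0.0121,0,-0.0029,1, 0,0,0,0,0,0,1, 0,0,0,0,0,0,1]'; python3 -m inch '[0,0.0233,0,0.0196,0,-0.002,1, 0,0.0233,0,0.0196,0,-0.0014,1, 0,0,0,0,0,0,1, 0,0,0,0,0,0,1]'
```

```text
time: 9.22
tool_pos: [563.3, 383.2, 94.2]
tcp_rot: [-3.141, -0.451, 1.535]
contact_force: [0.0, 0.8, -2.3]
grip_width: 39.3
finger_force: 30.0
time: 9.55
tool_pos: [564.4, 409.7, 111.0]
tcp_rot: [-3.141, -0.521, 1.536]
contact_force: [0.3, -1.2, -1.4]
grip_width: 39.4
finger_force: 30.0
```

Nothing but the pin's weight shows in the force. I'll slide 60 mm along the pin axis and check.

```bash
python3 -m inch '[0,0,0,0.02,0,0,1, 0,0,0,0.02,0,0,1, 0,0,0,0.02,0,0,1, 0,0,0,0.015,0,0,1, 0,0,0,0,0,0,1]'
python3 - <<'E'
from h import *
S=capture("side")
cv2.imwrite("pics/a5.png",cv2.resize(S["image"][150:280,220:380,::-1],None,fx=4,fy=4,interpolation=cv2.INTER_CUBIC))
E
```

```text
time: 9.97
tool_pos: [566.6, 463.0, 142.4]
tcp_rot: [3.139, -0.523, 1.537]
contact_force: [-0.5, -0.0, -1.7]
grip_width: 39.1
finger_force: 30.0
```

View pics/a5.png

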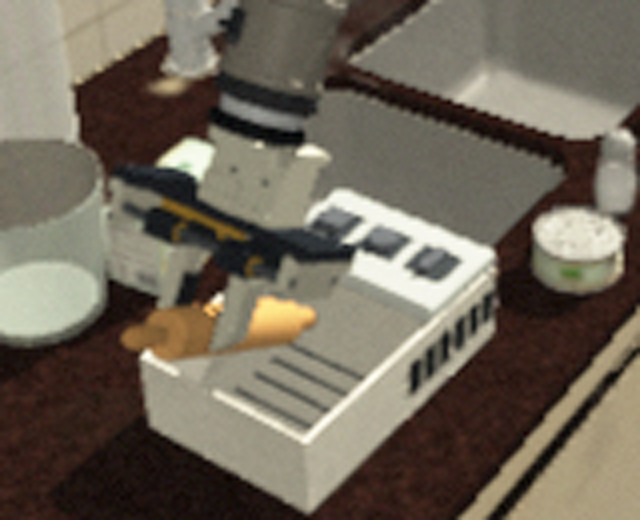

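The pin's hood end, around (315,318), is now in the open and clear of the hood edge. I'll lift straight up.

```bash
python3 -m inch '[0,0,0,0.01,0,-0.0173,1, 0,0,0,0.0188,0,-0.0325,1, 0,0,0,0.0188,0,-0.0325,1, 0,0,0,0.0188,0,-0.0325,1, 0,0,0,0.0188,0,-0.0325,1, 0,0,0,0.01,0,-0.0173,1, 0,0,0,0,0,0,1, 0,0,0,0,0,0,1, 0,0,0,0,0,0,1, 0,0,0,0,0,0,1]'
python3 - <<'E'
from h import *
S=capture("side")
cv2.imwrite("pics/a6.png",cv2.resize(S["image"][100:280,200:400,::-1],None,fx=3,fy=3,interpolation=cv2.INTER_CUBIC))
o=get_obs();p=o["tool_pos"];print(p,o["tcp_rot"],o["dq"])
E
```

```text
time: 10.85
tool_pos: [566.2, 460.9, 290.6]
tcp_rot: [-3.137, -0.521, 1.532]
contact_force: [0.2, -0.7, -1.4]
grip_width: 39.2
finger_force: 30.0
[566.27200482 461.03427562 290.93645914] [-3.13722287 -0.52148962  1.53186277] [-8.07391960e-05 -3.51038930e-03 -1.53075846e-02  1.77262658e-03
  3.38901507e-03  1.40783692e-03]
```

View pics/a6.png

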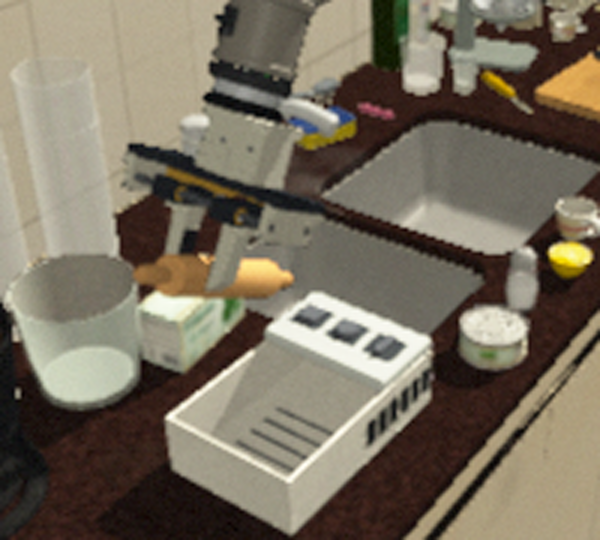

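The pin is held well above the empty dryer, both tips visible at (143,275) and (290,278). All keys are up, and the tin, shaker, lemon and cup stand where they were. Handing in.

```bash
python3 -m inch '[0,0,0,0,0,0,1, 0,0,0,0,0,0,1, 0,0,0,0,0,0,1, 0,0,0,0,0,0,1]'; python3 -c "from plant import close_job;print(close_job())"
```

```text
time: 11.23
tool_pos: [566.7, 461.6, 293.4]
tcp_rot: [-3.141, -0.523, 1.534]
contact_force: [1.2, -1.6, -1.7]
grip_width: 38.9
finger_force: 30.0
the job is handed in; nothing more can be done
None
```

I pressed the round key and then the square key fully down, took the pin out tilted with its open end first, and handed the job in at about 11 s with the pin held still roughly 200 mm or more above the worktop; the hand-in returned no verdict.

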